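# Zero the contour gauge with a fingertip and lock it

## Robot

A 6-joint arm with a two-finger parallel gripper is mounted at the origin on the work surface; the furniture and walls round the work are solid. World frame = base frame: x ahead of the robot, y to its left, z up, the work surface at z = 0. Lengths are in m, angles in rad, forces in N, time in s.
With the tool pointing down it reaches from about 0.25 to 0.775 m from the base axis. Payload 4 kg.
Tool frame: the origin (TCP) lies between the finger pads; the fingertips stand 14 mm ahead of it and the grasp point (between the pads) lies 5 mm behind it (nose_length is the distance from the TCP to the fingertips, in m); z points along the fingers, y is the line along which they close (so a half turn about z gives the same grasp; the last joint's range is limited). The gripper opens to 94 mm and grips with 3 to 60 N. Pads are 16 mm wide; open, the fingers measure 119 mm over their backs; the gripper's body (75 mm by 177 mm) begins 78 mm behind the grasp point.
Start: joints at [-1.452, 0.087, 1.371, -0, 1.684, -0.103], TCP at [0.121, -0.537, 0.187] pointing down, gripper open.
Joint ranges: [-3.1, 3.1], [-0.76, 2.03], [0.27, 2.55], [-1.08, 4.22], [0.17, 2.65], [-2.57, 2.57]. Speed limits (rad/s): [2.79, 2.79, 3.14, 3.14, 3.14, 3.14].

## Interface

Orientations are given as [roll, pitch, yaw] about the fixed x, y, z axes, in that order (R = Rz(yaw) Ry(pitch) Rx(roll)).
In Python, from bench import * gives the robot as it stands.
- The arm moves only by the tool move_arm, never from a script. Its argument "steps" is one flat list of numbers, 7 for each row, row after row: the turn, a rotation vector about the world's x, y, z in rad, then the shift along the world's x, y, z in m, then the opening, from 0 (shut) to 1 (fully open). A call has 1 to 12 rows; each row is the pose to reach, as a shift and turn from the pose commanded when the call began; what a row does not reach only later rows make up. A row lasts 1/10 s, in which the tool goes at most 50 mm and 8.59 degrees, less where a joint would pass 70% of its speed; a pose out of reach is approached as far as the arm can. A call with a gripper value outside its range is refused whole. The fingers move at their own pace and stop on an object; the grip force is fixed at half the most. Time passes only in rows, so rows that repeat a pose let the fingers close. It gives the time, the measured TCP pose, the force, the opening and the grip force at its end, in the units of the state.
- get_obs(): the state, without advancing time (a new reading comes with each control period).
- snapshot(name): name is "scene" or "top" or "wrist"; returns (picture, depth): 480x640x3 uint8, red, green, blue; 480x640 float32, m along the optical axis (not along the pixel's ray), 0 where there is no reading.
- camera_model(name): a dict with "fx", "fy", "cx", "cy" (pixels), "rvec" (rotation vector, rad) and "tvec" (3), from world to camera coordinates, as OpenCV has them. Camera axes: x right, y down, z forward; pixel columns grow to the right and rows downward; lengths in m; the calibration is good to about 2 mm. The wrist camera is an equidistant fisheye: a pixel r from the principal point sees the ray r / f radians off the axis. A picture is of the moment at which its call begins: read the wrist's pose just before it. camera_model takes no time and is no camera call; for the wrist camera it gives the pose at the moment of the call.
- close_job(): hands the job in; it is judged then, once.
Trained networks look in the newest picture that a camera, given by its name, has taken for a name from the list of things; names that differ only in an ending like _2 or _b are one class to them, and where a whole thing is asked for, a point or a joint stands for the part that bears it (a point fixed in the world has none). Each returns a list of dicts, best first, with "score" (0 to 1); they miss things now and then, are a little off and sometimes report something else, mostly with a low value. They report only what shows in the picture. A call takes as long as a camera call. They do not tell look-alikes from the thing itself.
- silhouettes(camera, target): "pixels" (480x640 bool, what is visible of it) and "uv" ([column, row] in pixels, amid what is visible of it).
- spot_point(camera, target): "uv" ([column, row] in pixels: a listed point, or the origin of a listed thing).
The state is a dict: "time": time; "joint_positions": joint angles; "qvel": joint speeds; "joint_torque": joint torques, N m; "tool_pos": TCP position; "ee_rot": TCP orientation; "wrist_force": force on the tool from outside, world axes, zero at the start; "wrist_torque": the same for the moment, N m; "width": finger opening in m; "finger_force": force on a finger pad.
Only numpy, scipy, OpenCV 4.12 (cv2) and the standard library are available. Lean on these libraries where they do the work, as an engineer would, in place of code of your own. Each camera call takes 0.05 s, during which the arm holds its last target. There are 200 camera calls.

## Task

The contour gauge lying against the bench stop still holds the shape of the last moulding. Run a fingertip along its row of leaves, pressing each one lightly back until it is flush with the gauge's straight front edge, and then press the locking lever down flat so that the zeroed leaves stay put. Leave the gauge lying where it is, without picking it up or shifting it off the stop, and leave the tools around it alone.

Things in the scene. Friction and masses are not known exactly. Their poses are not given: they have to be found in the camera images.
- contour_gauge: Contour gauge lying flat on the bench, loose, 0.6 kg: black body 179 mm long (its y), 44 mm deep (its x), 26 mm high. Origin on the bench under its front edge, at the middle of the row of leaves. x points from the front edge, where the leaves stand out, back to the bench stop, which is 1 mm behind it and holds it when pushed; y runs left along the row (seen from the leaves' side); z up
- row_right (a point): Right end of the row of leaves on the gauge's front edge, 13 mm above the bench (gauge y = -56 mm). The front edge is the straight front of a 5 mm bottom plate and a 5 mm top plate, from y = -110 to +69 mm; between them 14 steel leaves slide in and out along x. A solid end block right of this point (to y = -110 mm) carries the locking lever on top
- row_left (a point): Left end of the row of leaves on the front edge, 13 mm above the bench (gauge y = +56 mm); a solid block 13 mm long follows. A fingertip is wider than a leaf: pressed along the gauge's x it moves about three leaves at a time, and it is stopped by the front edge when they are flush
- bench_stop: Beech batten screwed to the bench behind the gauge (fixed), 30 mm (its x) by 260 mm (its y) by 25 mm high; origin at the centre of its underside; axes parallel to the gauge's
- lock_lever (a joint): Locking lever on the gauge's right end block: steel, 42 mm long, 12 to 16 mm wide, its free end a rounded 10 mm thick thumb pad, hinged across the gauge (axis along the gauge's x). 0 rad = lying flat on the end block and pointing along the gauge's -y, away from the leaves (locked); it starts slanting up 0.6 to 0.9 rad (unlocked). Stays where left; needs 1.5 N at its end
- lever_tip (a point): Middle of the upper side of the lever's free end, 37 mm from the hinge; with the lever flat it is 36 mm above the bench
- lever_hinge (a point): Point on the lever's hinge axis: 22 mm behind the front edge, 69 mm to the right of the middle of the row, 30.5 mm above the bench; fixed in the gauge
- tape_measure: Tape measure, bystander, 38 x 83 x 62 mm, left of the gauge; origin at the centre of its underside
- screwdriver_short: Short screwdriver, bystander, 29 x 140 x 25 mm, right of the gauge; origin at the centre of its underside
- pencil: Flat carpenter's pencil, bystander, 12 x 176 x 8 mm, on the bench in front of the gauge; origin at the centre of its underside
- leaf_00 (a joint): How far leaf 1 of 14, counted from the right, stands out of the gauge's front edge (m, along the gauge's -x): 0 = flush, where it stops. Its middle is at y = -52 mm in the gauge's frame. Leaves are 7.4 mm wide on an 8 mm pitch, 16 mm high (5 to 21 mm above the bench), rounded noses; 1.5 N of friction each, staying where left; 5 to 26 mm out at the start
- leaf_01 (a joint): How far leaf 2 of 14, counted from the right, stands out of the gauge's front edge (m, along the gauge's -x): 0 = flush, where it stops. Its middle is at y = -44 mm in the gauge's frame. Otherwise as leaf_00
- leaf_02 (a joint): How far leaf 3 of 14, counted from the right, stands out of the gauge's front edge (m, along the gauge's -x): 0 = flush, where it stops. Its middle is at y = -36 mm in the gauge's frame. Otherwise as leaf_00
- leaf_03 (a joint): How far leaf 4 of 14, counted from the right, stands out of the gauge's front edge (m, along the gauge's -x): 0 = flush, where it stops. Its middle is at y = -28 mm in the gauge's frame. Otherwise as leaf_00
- leaf_04 (a joint): How far leaf 5 of 14, counted from the right, stands out of the gauge's front edge (m, along the gauge's -x): 0 = flush, where it stops. Its middle is at y = -20 mm in the gauge's frame. Otherwise as leaf_00
- leaf_05 (a joint): How far leaf 6 of 14, counted from the right, stands out of the gauge's front edge (m, along the gauge's -x): 0 = flush, where it stops. Its middle is at y = -12 mm in the gauge's frame. Otherwise as leaf_00
- leaf_06 (a joint): How far leaf 7 of 14, counted from the right, stands out of the gauge's front edge (m, along the gauge's -x): 0 = flush, where it stops. Its middle is at y = -4 mm in the gauge's frame. Otherwise as leaf_00
- leaf_07 (a joint): How far leaf 8 of 14, counted from the right, stands out of the gauge's front edge (m, along the gauge's -x): 0 = flush, where it stops. Its middle is at y = +4 mm in the gauge's frame. Otherwise as leaf_00
- leaf_08 (a joint): How far leaf 9 of 14, counted from the right, stands out of the gauge's front edge (m, along the gauge's -x): 0 = flush, where it stops. Its middle is at y = +12 mm in the gauge's frame. Otherwise as leaf_00
- leaf_09 (a joint): How far leaf 10 of 14, counted from the right, stands out of the gauge's front edge (m, along the gauge's -x): 0 = flush, where it stops. Its middle is at y = +20 mm in the gauge's frame. Otherwise as leaf_00
- leaf_10 (a joint): How far leaf 11 of 14, counted from the right, stands out of the gauge's front edge (m, along the gauge's -x): 0 = flush, where it stops. Its middle is at y = +28 mm in the gauge's frame. Otherwise as leaf_00
- leaf_11 (a joint): How far leaf 12 of 14, counted from the right, stands out of the gauge's front edge (m, along the gauge's -x): 0 = flush, where it stops. Its middle is at y = +36 mm in the gauge's frame. Otherwise as leaf_00
- leaf_12 (a joint): How far leaf 13 of 14, counted from the right, stands out of the gauge's front edge (m, along the gauge's -x): 0 = flush, where it stops. Its middle is at y = +44 mm in the gauge's frame. Otherwise as leaf_00
- leaf_13 (a joint): How far leaf 14 of 14, counted from the right, stands out of the gauge's front edge (m, along the gauge's -x): 0 = flush, where it stops. Its middle is at y = +52 mm in the gauge's frame. Otherwise as leaf_00
There are look-alikes about, which are no part of the job. Leave any blue look-alike of the contour_gauge alone.

How it is judged:
On the way, in this order (a step that is already met when the one before it is completed fails the run):
1. every leaf is flush with the gauge's front edge (value of joint each of leaf_00, leaf_01, leaf_02, leaf_03, leaf_04, leaf_05, leaf_06, leaf_07, leaf_08, leaf_09, leaf_10, leaf_11, leaf_12, leaf_13 below 0.0025 m), for 0.2 s.
2. the locking lever is pressed down flat (value of joint lock_lever below 0.1 rad), for 0.2 s.
At the end, for the whole second after the job is handed in: All 14 leaves flush with the front edge to within 2.5 mm, the locking lever within 0.1 rad of flat, the gauge at rest flat on the bench within 15 mm of where it lay and within 0.1 rad of parallel to the stop (all of step 1 and value of joint lock_lever below 0.1 rad and distance of contour_gauge from where it was at the start of the episode below 0.015 m and height (world z) of contour_gauge below 0.004 m and angle between the y axis of contour_gauge and the y axis of bench_stop, either way round below 0.1 rad and linear speed of contour_gauge below 0.01 m/s); the robot touches nothing.
It fails at once if the gauge is lifted or tipped (height (world z) of contour_gauge above 0.008 m or angle between contour_gauge's own z axis and vertical above 0.12 rad).
It fails at once if the gauge is shifted more than 20 mm (distance of contour_gauge from where it was at the start of the episode above 0.02 m).
It fails at once if the gauge is pressed far from lightly (over 60 N) (contact force between the arm and contour_gauge above 60 N).
It fails at once if the tape measure, screwdriver or pencil is disturbed (over 20 mm) (distance of any of tape_measure, screwdriver_short, pencil from where it was at the start of the episode above 0.02 m).
It also fails if it takes over 61 s, if anything falls off the work surface, if the arm or the gripper's body presses on something with over 40 N, if the wrist force passes 120 N, or if a joint passes its speed limit or range.

## Working session

There is one attempt and no reset: what is moved stays moved. The work goes in short steps, Python scripts to look and compute and a tool call to move; the robot and the scene stay as the last step left them, time stands still between calls to the robot, and variables do not carry over. Pictures are saved under pics/ and viewed, at most 11 in all, crops included, and the job is handed in when it is done.

Besides the shell and the picture viewer there is one more tool, called as name(argument=value, ...) on one line, values as JSON. move_arm: Moves the arm, as the interface text tells. Its arguments: {"type":"object","properties":{"steps":{"type":"array"}},"required":["steps"]}

```bash
mkdir -p pics; ls
cat > h.py <<'E'
from bench import *
import numpy as np, cv2
def w2c(n):
    m=camera_model(n); R=cv2.Rodrigues(np.array(m["rvec"],float))[0]; return m,R,np.array(m["tvec"],float).ravel()
def ray(n,u,v):
    m,R,t=w2c(n); x=np.array([(u-m["cx"])/m["fx"],(v-m["cy"])/m["fy"]])
    if n=="wrist":
        r=np.hypot(*x); d=np.array([*(x/max(r,1e-9)*np.sin(r)),np.cos(r)])
    else: d=np.array([*x,1.])
    return -R.T@t, R.T@d
def atz(n,uv,z):
    o,d=ray(n,*uv); return o+d*(z-o[2])/d[2]
def proj(n,P):
    m,R,t=w2c(n); c=R@np.array(P,float)+t
    if n=="wrist":
        r=np.hypot(c[0],c[1]); th=np.arctan2(r,c[2]); k=th/max(r,1e-9)
        return m["cx"]+m["fx"]*k*c[0],m["cy"]+m["fy"]*k*c[1]
    return m["cx"]+m["fx"]*c[0]/c[2],m["cy"]+m["fy"]*c[1]/c[2]
def bgr(p): return cv2.cvtColor(p,cv2.COLOR_RGB2BGR)
E
python3 - <<'E'
from h import *
for c in("top","scene"):
    p,d=snapshot(c); np.save(f"/tmp/{c}.npy",d); cv2.imwrite(f"pics/{c}0.png",bgr(p))
    for n,z in [("contour_gauge",0),("row_right",.013),("row_left",.013),("lever_tip",.055),("lever_hinge",.0305),("bench_stop",0),("tape_measure",0),("screwdriver_short",0),("pencil",0)]:
        for s in spot_point(c,n)[:3]: print(c,n,np.round(s["uv"]),round(s["score"],2),np.round(atz(c,s["uv"],z),3))
E
```

```text
pics
top contour_gauge [295. 209.] 0.86 [0.544 0.212 0.   ]
top contour_gauge [333. 335.] 0.73 [0.313 0.146 0.   ]
top row_right [327. 218.] 0.84 [0.525 0.154 0.013]
top row_right [363. 325.] 0.81 [0.331 0.091 0.013]
top row_left [268. 193.] 0.78 [0.571 0.26  0.013]
top row_left [307. 347.] 0.78 [0.294 0.192 0.013]
top row_left [310. 178.] 0.37 [0.597 0.184 0.013]
top lever_tip [387. 304.] 0.76 [0.371 0.053 0.055]
top lever_tip [349. 215.] 0.44 [0.525 0.115 0.055]
top lever_hinge [335. 212.] 0.82 [0.534 0.139 0.03 ]
top lever_hinge [365. 314.] 0.71 [0.352 0.088 0.03 ]
top bench_stop [308. 176.] 0.64 [0.605 0.186 0.   ]
top screwdriver_short [411. 230.] 0.58 [ 0.501 -0.001  0.   ]
top screwdriver_short [210. 165.] 0.57 [0.628 0.368 0.   ]
scene contour_gauge [267. 272.] 0.95 [0.552 0.207 0.   ]
scene contour_gauge [401. 321.] 0.91 [0.311 0.15  0.   ]
scene row_right [413. 292.] 0.92 [0.335 0.09  0.013]
scene row_right [302. 263.] 0.72 [0.517 0.16  0.013]
scene row_left [392. 336.] 0.93 [0.289 0.201 0.013]
scene row_left [239. 271.] 0.71 [0.569 0.253 0.013]
scene lever_tip [410. 262.] 0.51 [0.354 0.08  0.055]
scene lever_tip [260. 329.] 0.46 [0.387 0.359 0.055]
scene lever_tip [316. 229.] 0.42 [0.534 0.109 0.055]
scene lever_hinge [304. 246.] 0.75 [0.535 0.138 0.03 ]
scene lever_hinge [406. 276.] 0.65 [0.355 0.085 0.031]
scene bench_stop [259. 258.] 0.88 [0.597 0.189 0.   ]
scene bench_stop [303. 263.] 0.32 [0.532 0.142 0.   ]
scene tape_measure [162. 289.] 0.95 [0.629 0.364 0.   ]
scene screwdriver_short [369. 243.] 0.86 [0.497 0.004 0.   ]
scene pencil [256. 330.] 0.59 [0.445 0.32  0.   ]
```

View pics/top0.png

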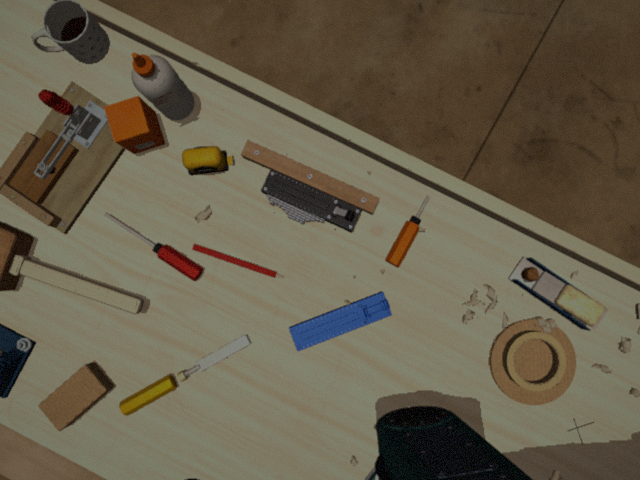

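View pics/scene0.png

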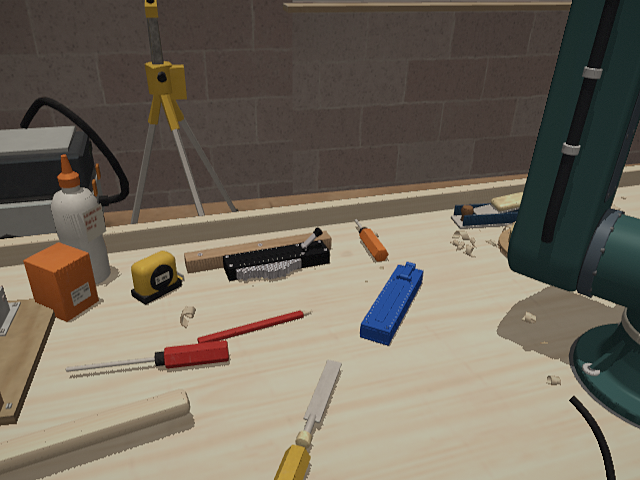

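The gauge candidates are the black one at top (310,198) and scene (275,260), lying against the beech stop, and the blue look-alike at top (340,320). I choose the black one. Red pencil is at (235,260), tape at (205,158), and the orange short screwdriver at (405,240). Next I'll check it in a crop and fit the pose.

Run:
```python
from h import *
o=get_obs(); print(o["tool_pos"],o["ee_rot"],o["width"],o["wrist_force"])
p,d=snapshot("top")
for n,z in(("contour_gauge",.026),("bench_stop",.025)):
    for s in silhouettes("top",n)[:3]:
        uv=np.argwhere(s["pixels"])[:,::-1]; 
        if n=="contour_gauge":
            uv=uv[[p[v,u].max()<75 for u,v in uv]]
        if len(uv)<50: continue
        P=np.array([atz("top",q,z)[:2] for q in uv]); r=cv2.minAreaRect((P*1000).astype(np.float32))
        print(n,round(s["score"],2),np.round(s["uv"]),len(uv),r, np.round(cv2.boxPoints(r)))
c=p[130:250,220:400]; cv2.imwrite("pics/crop.png",cv2.resize(bgr(c),None,fx=4.4,fy=4.4,interpolation=cv2.INTER_CUBIC))
```

```text
[ 0.12097606 -0.53654285  0.18674458] [3.14147022e+00 4.45502331e-05 2.21794821e-01] 0.0938186483506788 [ 0.37049931 -0.08940753 -0.20100055]
contour_gauge 0.74 [339. 321.] 58 ((362.4954528808594, 137.6364288330078), (14.754554748535156, 172.65354919433594), 15.439140319824219) [[332. 219.]
 [378.  52.]
 [393.  56.]
 [347. 223.]]
bench_stop 0.7 [306. 205.] 2970 ((546.8607788085938, 186.51516723632812), (178.26373291015625, 67.0313949584961), 65.19532775878906) [[479. 120.]
 [540.  92.]
 [615. 253.]
 [554. 281.]]Traceback (most recent call last):
  File "<stdin>", line 10, in <module>
  File "h.py", line 12, in atz
    o,d=ray(n,*uv); return o+d*(z-o[2])/d[2]
        ~~~^^^^^^^
  File "h.py", line 6, in ray
    m,R,t=w2c(n); x=np.array([(u-m["cx"])/m["fx"],(v-m["cy"])/m["fy"]])
          ~~~^^^
  File "h.py", line 4, in w2c
    m=camera_model(n); R=cv2.Rodrigues(np.array(m["rvec"],float))[0]; return m,R,np.array(m["tvec"],float).ravel()
ValueError: time passes only in moves, steps and waits
```

move_arm(steps=[0,0,-0.06,0.02,0.042,0,0,0,0,-0.12,0.04,0.083,0,0,0,0,-0.18,0.06,0.125,0,0,0,0,-0.24,0.08,0.166,0,0,0,0,-0.3,0.1,0.208,0,0,0,0,-0.36,0.12,0.25,0,0,0,0,-0.42,0.14,0.291,0,0,0,0,-0.48,0.16,0.333,0,0,0,0,-0.54,0.18,0.374,0,0,0,0,-0.6,0.2,0.416,0,0,0,0,-0.63,0.22,0.457,0,0,0,0,-0.655,0.24,0.5,0,0])

```text
time: 2.35
tool_pos: [0.3615, -0.0348, 0.1872]
ee_rot: [3.142, -0.002, -0.435]
wrist_force: [0.6, -1.1, 0.5]
width: 0.0016
finger_force: 0.0
```

move_arm(steps=[0,0,0,0.02,0.042,0,0,0,0,0,0.04,0.083,0,0,0,0,0,0.06,0.125,0,0,0,0,0,0.08,0.166,0,0,0,0,0,0.1,0.208,0,0,0,0,0,0.12,0.25,0,0,0,0,0,0.13,0.273,0,0,0,0,0,0.133,0.273,0,0,0,0,0,0.133,0.273,0,0])

```text
time: 3.25
tool_pos: [0.494, 0.2362, 0.1862]
ee_rot: [3.14, 0.0, -0.433]
wrist_force: [-0.3, -0.1, -0.6]
width: 0.0005
finger_force: 0.0
```

```bash
sed -i 's/^def w2c(n):/from functools import lru_cache\n@lru_cache\ndef w2c(n):/' h.py
python3 - <<'E'
from h import *
o=get_obs(); print(o["time"],o["tool_pos"],o["ee_rot"],o["width"],o["wrist_force"])
p,d=snapshot("wrist"); cv2.imwrite("pics/w1.png",bgr(p)); np.save("/tmp/w.npy",d)
for n,z in [("contour_gauge",0),("row_right",.013),("row_left",.013),("lever_tip",.055),("lever_hinge",.0305),("bench_stop",0)]:
    for s in spot_point("wrist",n)[:2]: print(n,np.round(s["uv"]),round(s["score"],2),np.round(atz("wrist",s["uv"],z),4))
E
```

```text
3.25 [0.49396975 0.2361688  0.18623797] [ 3.14006410e+00  3.91655884e-04 -4.32647999e-01] 0.0005068456751323729 [-0.30918137 -0.12745806 -0.64340757]
contour_gauge [450. 330.] 0.73 [0.3073 0.1462 0.    ]
contour_gauge [320. 167.] 0.61 [0.5459 0.2097 0.    ]
row_right [373. 166.] 0.76 [0.5259 0.161  0.013 ]
row_right [488. 298.] 0.56 [0.333  0.0921 0.013 ]
row_left [264. 165.] 0.74 [0.5725 0.2597 0.013 ]
row_left [418. 364.] 0.72 [0.2904 0.1982 0.013 ]
lever_tip [427. 144.] 0.77 [0.529 0.112 0.055]
lever_tip [520. 261.] 0.63 [0.3813 0.0589 0.055 ]
lever_hinge [394. 146.] 0.96 [0.537  0.1361 0.0305]
lever_hinge [494. 283.] 0.85 [0.3589 0.0865 0.0305]
bench_stop [322. 112.] 0.74 [0.5978 0.1842 0.    ]
```

View pics/w1.png

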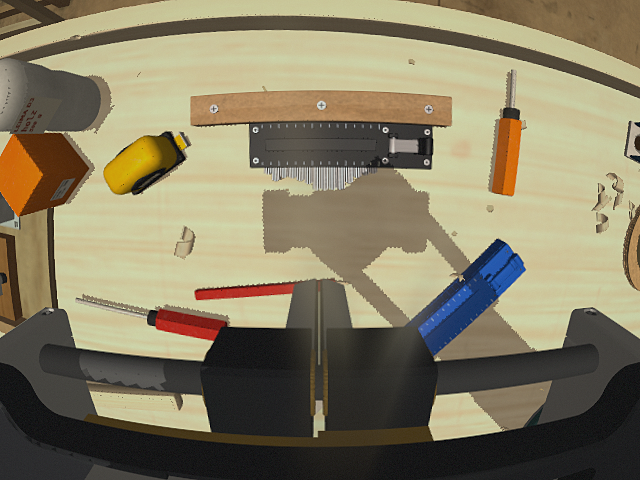

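The black gauge is at wrist (340,145) with the lever at (410,147) and the leaves below at (320,178). Blue look-alike is at (475,295). The pencil end at (310,285) is well clear. Next, refine the front edge.

Run:
```python
from h import *
p=cv2.imread("pics/w1.png")
x=np.array([np.cos(-.435),np.sin(-.435)]);y=np.array([-x[1],x[0]])
O=np.array([.547,.2095])
# gradient scan in rectified gauge plane at z=26mm
for yy in(-105,-95,-80,-65,60,66):
    v=[]
    for xx in np.arange(-14,14.1,2):
        P=O+x*xx/1000+y*yy/1000; u=proj("wrist",[*P,.026]); v.append(int(cv2.getRectSubPix(cv2.cvtColor(p,6),(1,1),u)[0,0]))
    print(yy,v)
for xx in(22,):
  for a,b in((-120,-98),(60,82)):
    print([(k,int(cv2.getRectSubPix(cv2.cvtColor(p,6),(1,1),proj("wrist",[*(O+x*xx/1000+y*k/1000),.026]))[0,0])) for k in range(a,b,2)])
for u in((195,294),(320,281),(190,148)): print(atz("wrist",u,.005)[:2]-O, np.array([x,y])@(atz("wrist",u,.005)[:2]-O))
```

```text
-105 [194, 193, 197, 201, 202, 201, 203, 154, 49, 79, 177, 154, 145, 48, 49]
-95 [197, 193, 199, 203, 202, 202, 202, 164, 44, 56, 55, 55, 54, 54, 54]
-80 [121, 117, 119, 130, 174, 203, 201, 150, 48, 55, 55, 55, 55, 56, 53]
-65 [121, 120, 120, 124, 126, 126, 124, 98, 24, 25, 67, 115, 54, 24, 24]
60 [196, 193, 191, 192, 197, 201, 203, 161, 63, 69, 90, 102, 70, 72, 73]
66 [196, 191, 191, 192, 195, 200, 202, 159, 62, 69, 117, 149, 68, 71, 73]
[(-120, 203), (-118, 204), (-116, 200), (-114, 201), (-112, 214), (-110, 70), (-108, 31), (-106, 64), (-104, 51), (-102, 26), (-100, 19)]
[(60, 74), (62, 72), (64, 72), (66, 72), (68, 61), (70, 186), (72, 201), (74, 201), (76, 200), (78, 200), (80, 200)]
[-0.06685504  0.18920348] [-0.14036114  0.14340956]
[-0.11126145  0.05222885] [-0.12290945  0.00047804]
[0.07867611 0.11499046] [0.02289083 0.13743633]
```

move_arm(steps=[0,0,0,0.012,0.02,-0.04,0,0,0,0,0.0237,0.04,-0.08,0,0,0,0,0.0237,0.04,-0.12,0,0,0,0,0.0237,0.04,-0.15,0,0,0,0,0.0237,0.04,-0.162,0,0,0,0,0.0237,0.04,-0.162,0])

```text
time: 4.2
tool_pos: [0.5163, 0.2755, 0.0228]
ee_rot: [3.138, 0.003, -0.434]
wrist_force: [-0.1, -0.3, 0.9]
width: -0.0
finger_force: 0.0
```

move_arm(steps=[0,0,0,0.0091,-0.0042,0,0,0,0,0,0.0181,-0.0084,0,0,0,0,0,0.0254,-0.0118,0,0,0,0,0,0.0299,-0.0139,0,0,0,0,0,0.0345,-0.016,0,0,0,0,0,0.0372,-0.0173,0,0,0,0,0,0.039,-0.0181,0,0,0,0,0,0.0399,-0.0185,0,0,0,0,0,0.0408,-0.019,0,0,0,0,0,0.0408,-0.019,0,0])

```text
time: 5.2
tool_pos: [0.5584, 0.2575, 0.0246]
ee_rot: [3.141, 0.0, -0.433]
wrist_force: [-0.2, 0.6, -0.9]
width: 0.0005
finger_force: 0.0
```

move_arm(steps=[0,0,0,0.0009,-0.0004,0,0,0,0,0,0.0009,-0.0004,0,0,0,0,0,0.0018,-0.0008,0,0,0,0,0,0.0018,-0.0008,0,0])

```text
time: 5.6
tool_pos: [0.5603, 0.2566, 0.0247]
ee_rot: [3.141, -0.0, -0.433]
wrist_force: [-0.4, -0.4, -1.0]
width: 0.0003
finger_force: 0.0
```

Run:
```python
from h import *
print(get_obs()["wrist_force"])
p,d=snapshot("wrist"); cv2.imwrite("pics/w2.png",cv2.resize(bgr(p)[150:350,220:420],None,fx=3,fy=3))
```

```text
[-0.38100077 -0.40000928 -0.96865321]
```

View pics/w2.png

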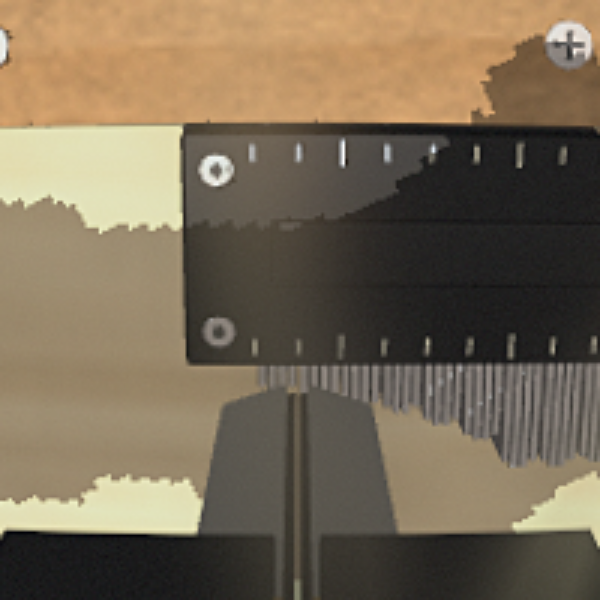

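The tip (crop 295,390) is still just short of the edge (crop y 365), and the leaves at its left are only about 5 mm out. I'll press on in small steps.

move_arm(steps=[0,0,0,0.0009,-0.0004,0,0,0,0,0,0.0018,-0.0008,0,0,0,0,0,0.0018,-0.0008,0,0])

```text
time: 5.95
tool_pos: [0.5622, 0.2558, 0.0247]
ee_rot: [3.142, -0.0, -0.433]
wrist_force: [-1.1, 0.3, 0.3]
width: 0.0004
finger_force: 0.0
```

move_arm(steps=[0,0,0,0.0009,-0.0004,0,0,0,0,0,0.0018,-0.0008,0,0,0,0,0,0.0018,-0.0008,0,0])

```text
time: 6.25
tool_pos: [0.564, 0.255, 0.0247]
ee_rot: [3.141, 0.0, -0.433]
wrist_force: [0.1, 0.7, -0.5]
width: 0.0006
finger_force: 0.0
```

move_arm(steps=[0,0,0,0.0009,-0.0004,0,0,0,0,0,0.0009,-0.0004,0,0])

```text
time: 6.45
tool_pos: [0.5649, 0.2546, 0.0247]
ee_rot: [3.141, -0.0, -0.433]
wrist_force: [1.4, 1.4, -0.3]
width: 0.0004
finger_force: 0.0
```

move_arm(steps=[0,0,0,0.0009,-0.0004,0,0,0,0,0,0.0009,-0.0004,0,0])

```text
time: 6.65
tool_pos: [0.5658, 0.2542, 0.0247]
ee_rot: [3.141, -0.0, -0.433]
wrist_force: [-1.5, -0.9, 0.0]
width: 0.0005
finger_force: 0.0
```

Run:
```python
from h import *
o=get_obs();print(o["wrist_force"],o["tool_pos"])
p,d=snapshot("wrist"); cv2.imwrite("pics/w3.png",cv2.resize(bgr(p)[150:350,220:420],None,fx=3,fy=3))
```

```text
[-1.49537318 -0.87290834  0.04510393] [0.56577919 0.25419526 0.02470579]
```

View pics/w3.png

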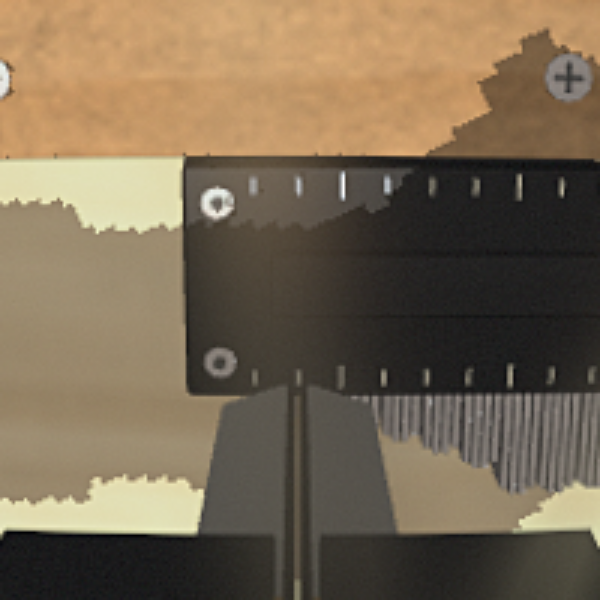

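The leaves in front of the finger are now in, and the finger is at the edge (crop y 390). I'll continue to firm contact.

move_arm(steps=[0,0,0,0.0009,-0.0004,0,0,0,0,0,0.0009,-0.0004,0,0])

```text
time: 6.9
tool_pos: [0.5667, 0.2538, 0.0247]
ee_rot: [3.142, -0.0, -0.433]
wrist_force: [0.2, -0.7, 0.3]
width: 0.0004
finger_force: 0.0
```

move_arm(steps=[0,0,0,0.0009,-0.0004,0,0,0,0,0,0.0009,-0.0004,0,0])

```text
time: 7.1
tool_pos: [0.5676, 0.2534, 0.0247]
ee_rot: [3.142, -0.0, -0.433]
wrist_force: [0.1, 0.4, 0.1]
width: 0.0004
finger_force: 0.0
```

Run:
```python
from h import *
o=get_obs();print(o["wrist_force"],o["tool_pos"])
p,d=snapshot("wrist"); m,R,t=w2c("wrist"); O=np.array([.5474,.2093]);x=np.array([np.cos(-.435),np.sin(-.435)]);y=np.array([-x[1],x[0]])
c=-R.T@t; print("cam",np.array([x,y])@(c[:2]-O),c[2])
def pt(u,v):
    o,r=ray("wrist",u,v); ax=R[2]; P=o+r*d[v,u]/(r@ax); return [round(1000*k,1) for k in (*(np.array([x,y])@(P[:2]-O)),P[2])]
for u in(308,325,335,330):
    print(u,[(v,pt(u,v),int(p[v,u].mean())) for v in range(268,310,3)])
```

```text
[0.08160764 0.42647362 0.0620402 ] [0.56760631 0.2533817  0.02471705]
cam [0.07304653 0.0493048 ] 0.22297503568193944
308 [(268, [np.float64(9.6), np.float64(55.1), np.float64(25.7)], 62), (271, [np.float64(8.3), np.float64(55.1), np.float64(27.1)], 60), (274, [np.float64(6.0), np.float64(55.1), np.float64(25.6)], 59), (277, [np.float64(4.9), np.float64(55.1), np.float64(27.5)], 59), (280, [np.float64(10.1), np.float64(54.5), np.float64(46.9)], 70), (283, [np.float64(9.8), np.float64(54.4), np.float64(50.5)], 85), (286, [np.float64(9.5), np.float64(54.3), np.float64(54.1)], 86), (289, [np.float64(9.9), np.float64(54.2), np.float64(59.0)], 85), (292, [np.float64(73.0), np.float64(49.3), np.float64(223.0)], 86), (295, [np.float64(9.8), np.float64(54.0), np.float64(66.5)], 87), (298, [np.float64(9.7), np.float64(53.9), np.float64(69.8)], 87), (301, [np.float64(9.7), np.float64(53.8), np.float64(73.2)], 86), (304, [np.float64(9.7), np.float64(53.7), np.float64(76.6)], 86), (307, [np.float64(10.0), np.float64(53.6), np.float64(80.5)], 86)]
325 [(268, [np.float64(9.5), np.float64(45.6), np
[... 2048 characters left out ...]
oat64(42.8), np.float64(26.0)], 52), (280, [np.float64(2.5), np.float64(42.8), np.float64(25.8)], 66), (283, [np.float64(10.0), np.float64(43.6), np.float64(51.1)], 82), (286, [np.float64(9.3), np.float64(43.6), np.float64(53.5)], 83), (289, [np.float64(9.6), np.float64(43.8), np.float64(58.2)], 81), (292, [np.float64(9.7), np.float64(43.9), np.float64(62.4)], 81), (295, [np.float64(10.3), np.float64(44.1), np.float64(67.7)], 84), (298, [np.float64(10.0), np.float64(44.1), np.float64(70.4)], 81), (301, [np.float64(9.8), np.float64(44.2), np.float64(73.4)], 82), (304, [np.float64(10.2), np.float64(44.4), np.float64(77.7)], 82), (307, [np.float64(9.7), np.float64(44.4), np.float64(79.6)], 82)]
```

Run:
```python
from h import *
p,d=snapshot("wrist"); x=np.array([np.cos(-.435),np.sin(-.435)]);y=np.array([-x[1],x[0]]);O=np.array([.5474,.2093])
g=cv2.cvtColor(p,cv2.COLOR_RGB2GRAY)
for yy in(-105,-95,-80,66):
    print(yy,[(int(xx),int(cv2.getRectSubPix(g,(1,1),proj("wrist",[*(O+x*xx/1000+y*yy/1000),.026]))[0,0])) for xx in np.arange(-10,12.1,2)])
    print("  back",[(int(xx),int(cv2.getRectSubPix(g,(1,1),proj("wrist",[*(O+x*xx/1000+y*yy/1000),.026]))[0,0])) for xx in np.arange(38,54,2)])
cv2.imwrite("pics/w4.png",cv2.resize(bgr(p)[190:340,230:430],None,fx=4,fy=4))
p,d=snapshot("scene"); u=np.array(proj("scene",[*O,.02])).astype(int);print(u)
cv2.imwrite("pics/s2.png",cv2.resize(bgr(p)[u[1]-60:u[1]+50,u[0]-70:u[0]+80],None,fx=5,fy=5))
```

```text
-105 [(-10, 220), (-8, 216), (-6, 211), (-4, 213), (-2, 217), (0, 154), (2, 33), (4, 156), (6, 160), (8, 172), (10, 170), (12, 168)]
  back [(38, 122), (40, 29), (42, 37), (44, 33), (46, 147), (48, 151), (50, 145), (52, 145)]
-95 [(-10, 219), (-8, 216), (-6, 212), (-4, 213), (-2, 217), (0, 159), (2, 34), (4, 37), (6, 37), (8, 36), (10, 153), (12, 168)]
  back [(38, 39), (40, 37), (42, 41), (44, 18), (46, 157), (48, 142), (50, 140), (52, 147)]
-80 [(-10, 219), (-8, 217), (-6, 215), (-4, 213), (-2, 216), (0, 157), (2, 36), (4, 38), (6, 38), (8, 39), (10, 39), (12, 57)]
  back [(38, 41), (40, 43), (42, 45), (44, 18), (46, 151), (48, 145), (50, 152), (52, 142)]
66 [(-10, 144), (-8, 139), (-6, 134), (-4, 131), (-2, 131), (0, 77), (2, 48), (4, 59), (6, 120), (8, 79), (10, 51), (12, 52)]
  back [(38, 148), (40, 91), (42, 96), (44, 65), (46, 167), (48, 164), (50, 158), (52, 160)]
[267 263]
```

View pics/s2.png

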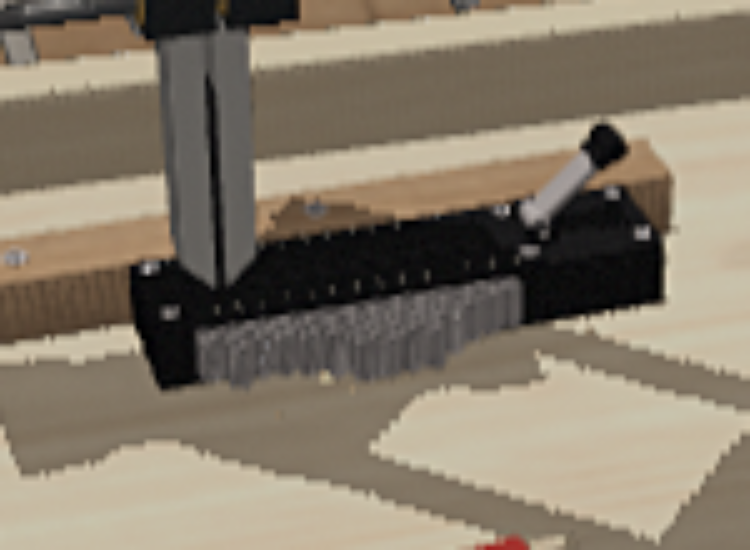

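The scene crop shows the fingertip (215,285) over the gauge's top plate, not in front of the leaves. So the tip sits higher than the state suggests, and I'll measure it with the depth images.

Run:
```python
from h import *
o=get_obs(); print(o["tool_pos"],o["ee_rot"],o["joint_positions"],o["width"])
x=np.array([np.cos(-.435),np.sin(-.435)]);y=np.array([-x[1],x[0]]);O=np.array([.5474,.2093])
for cam,us,vs in(("scene",(236,238,240,243),range(215,275,4)),("top",range(255,285,4),range(180,206,4))):
    p,d=snapshot(cam); m,R,t=w2c(cam)
    for u in us:
        r=[]
        for v in vs:
            o,k=ray(cam,u,v); P=o+k*d[v,u]; q=np.array([x,y])@(P[:2]-O); r.append((v,*[int(round(1000*a)) for a in(*q,P[2])],int(p[v,u].mean())))
        if cam=="scene": print(cam,u,r)
    print(cam,"TCP proj",proj(cam,get_obs()["tool_pos"]))
print(camera_model("scene")["tvec"])
```

```text
[0.56748077 0.2534246  0.02466773] [ 3.14143788e+00  6.83035712e-05 -4.33236023e-01] [ 3.28846687e-01  3.25245694e-01  1.41586920e+00 -6.57566666e-05
  1.40063403e+00  2.33289017e+00] 0.0007394535196957983
scene 236 [(215, -9, 51, 123, 96), (219, -11, 52, 117, 98), (223, -10, 52, 110, 99), (227, -11, 53, 104, 98), (231, -13, 53, 97, 97), (235, -7, 52, 87, 95), (239, -8, 53, 81, 95), (243, -12, 54, 75, 96), (247, -11, 54, 67, 96), (251, -12, 55, 61, 95), (255, -12, 55, 53, 96), (259, 19, 50, 27, 6), (263, 9, 52, 25, 18), (267, 0, 54, 24, 17), (271, -3, 55, 18, 66)]
scene 238 [(215, 3, 45, 117, 75), (219, -3, 47, 113, 10), (223, -9, 48, 109, 28), (227, -10, 49, 102, 55), (231, -9, 49, 95, 81), (235, -11, 50, 89, 105), (239, -10, 50, 81, 103), (243, -8, 50, 73, 101), (247, -9, 51, 66, 100), (251, -8, 51, 58, 99), (255, -12, 52, 53, 98), (259, 18, 47, 27, 80), (263, 9, 49, 25, 13), (267, 0, 51, 23, 13), (271, -8, 53, 20, 102)]
scene 240 [(215, -12, 45, 124, 98), (219, -10, 45, 116, 98), (223, -10, 46, 109, 80), (227, -7, 45, 100, 56), (231, -8, 46, 93, 35), (235, -9, 46, 87, 22), (239, -764, 202, 510, 16), (243, -9, 47, 73, 9), (247, -7, 47, 64, 8), (251, -9, 48, 58, 4), (255, -8, 48, 50, 0), (259, 17, 43, 27, 32), (263, 6, 46, 26, 10), (267, 0, 47, 22, 1), (271, -9, 50, 20, 72)]
scene 243 [(215, -11, 40, 122, 95), (219, -10, 41, 115, 96), (223, -9, 41, 107, 94), (227, -11, 42, 102, 96), (231, -12, 42, 95, 95), (235, -10, 42, 87, 95), (239, -9, 42, 79, 96), (243, -11, 43, 73, 97), (247, -11, 43, 66, 97), (251, -12, 44, 59, 97), (255, -10, 44, 50, 98), (259, 16, 38, 27, 60), (263, 4, 41, 27, 17), (267, -1, 43, 22, 55), (271, -13, 46, 22, 85)]
scene TCP proj (np.float64(239.4128349610449), np.float64(265.958229329236))
top TCP proj (np.float64(270.5716391043595), np.float64(194.2941506282326))
[0.44505237 0.18340145 0.73699599]
```

move_arm(steps=[0,0,0,-0.0227,0.0105,0,0,0,0,0,-0.0454,0.0211,0,0,0,0,0,-0.0454,0.0211,-0.01,0,0,0,0,-0.0454,0.0211,-0.02,0,0,0,0,-0.0454,0.0211,-0.026,0,0,0,0,-0.0454,0.0211,-0.026,0])

```text
time: 7.95
tool_pos: [0.5216, 0.2736, -0.0033]
ee_rot: [3.139, 0.002, -0.434]
wrist_force: [-0.1, -0.8, 0.9]
width: 0.0003
finger_force: 0.0
```

Run:
```python
from h import *
import bench; print([k for k in dir(bench) if not k.startswith("_")])
print(getattr(bench,"nose_length",None))
o=get_obs(); print(o["tool_pos"],o["wrist_force"],o.keys())
x=np.array([np.cos(-.435),np.sin(-.435)]);y=np.array([-x[1],x[0]]);O=np.array([.5474,.2093])
T=o["tool_pos"]
p,d=snapshot("scene"); m,R,t=w2c("scene")
uv=proj("scene",T); print(uv)
u=int(uv[0])
for u in(u-3,u+3):
  for v in range(int(uv[1])-40,int(uv[1])+14,3):
    a,k=ray("scene",u,v); P=a+k*d[v,u]; q=np.array([x,y])@(P[:2]-O); print(u,v,[int(round(1000*a)) for a in(*q,P[2])],int(p[v,u].mean()))
p,d=snapshot("scene");v,u=int(uv[1]),int(uv[0]); cv2.imwrite("pics/s3.png",cv2.resize(bgr(p)[v-70:v+40,u-60:u+90],None,fx=5,fy=5))
```

```text
['IKError', 'camera_model', 'close_job', 'get_obs', 'nose_length', 'silhouettes', 'snapshot', 'spot_point']
0.014
[ 0.52157845  0.27356308 -0.00333087] [-0.06200361 -0.82850792  0.93966703] dict_keys(['time', 'joint_positions', 'qvel', 'joint_torque', 'tool_pos', 'ee_rot', 'wrist_force', 'wrist_torque', 'finger_force', 'width'])
(np.float64(248.13304046977288), np.float64(296.5804082203145))
245 256 [-60, 51, 79] 100
245 259 [-60, 51, 73] 100
245 262 [-60, 52, 68] 100
245 265 [-60, 52, 62] 99
245 268 [-60, 52, 57] 98
245 271 [-61, 53, 53] 99
245 274 [-59, 52, 46] 98
245 277 [-59, 53, 40] 99
245 280 [-61, 53, 36] 97
245 283 [-59, 53, 30] 97
245 286 [-59, 53, 24] 98
245 289 [-34, 48, 0] 107
245 292 [-39, 50, -1] 118
245 295 [-47, 52, -2] 119
245 298 [-57, 54, 0] 117
245 301 [-66, 56, 0] 123
245 304 [-72, 58, -1] 118
245 307 [-81, 60, 0] 117
251 256 [-60, 42, 77] 100
251 259 [-58, 42, 70] 100
251 262 [-60, 42, 66] 99
251 265 [-62, 43, 62] 100
251 268 [-62, 43, 57] 100
251 271 [-63, 44, 52] 103
251 274 [-62, 44, 46] 103
251 277 [-59, 43, 39] 106
251 280 [-59, 43, 33] 106
251 283 [-61, 44, 28] 108
251 286 [-58, 44, 21] 106
251 289 [-60, 44, 17] 99
251 292 [-44, 41, 0] 119
251 295 [-53, 43, 0] 118
251 298 [-62, 45, 1] 118
251 301 [-69, 47, 1] 123
251 304 [-76, 49, 0] 119
251 307 [-83, 51, -1] 118
```

View pics/s3.png

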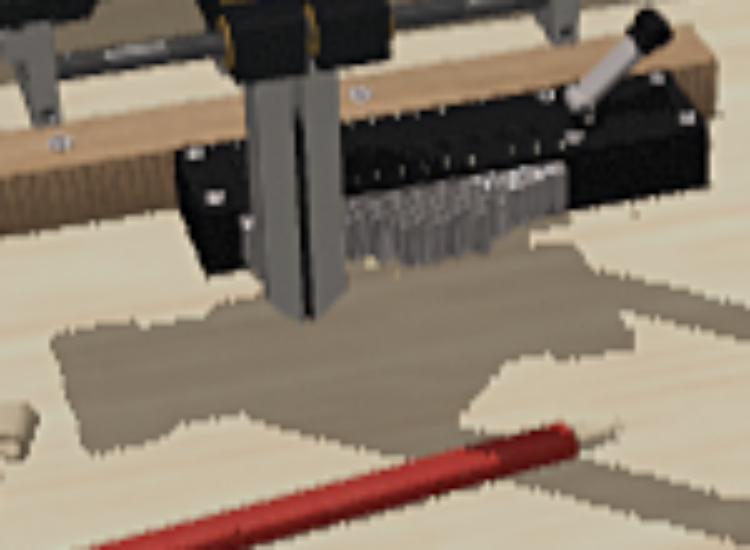

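The finger is now in front of the leaves, tip seam about 17 mm above the bench (crop 305,315). It is about 36 mm higher than the reported TCP implies, and 20 mm thick. I'll go 9 mm lower and press in.

move_arm(steps=[0,0,0,0,0,-0.005,0,0,0,0,0,0,-0.008,0,0,0,0,0,0,-0.008,0])

```text
time: 8.35
tool_pos: [0.5218, 0.2743, -0.0099]
ee_rot: [3.141, 0.001, -0.433]
wrist_force: [-0.3, -0.3, 0.2]
width: 0.0005
finger_force: 0.0
```

move_arm(steps=[0,0,0,0.0091,-0.0042,0,0,0,0,0,0.0163,-0.0076,0,0,0,0,0,0.0218,-0.0101,0,0,0,0,0,0.0272,-0.0127,0,0,0,0,0,0.0308,-0.0143,0,0,0,0,0,0.0331,-0.0154,0,0,0,0,0,0.0331,-0.0154,0,0])

```text
time: 9.05
tool_pos: [0.5549, 0.2595, -0.0092]
ee_rot: [-3.142, 0.001, -0.433]
wrist_force: [-3.2, 1.6, 2.5]
width: 0.0006
finger_force: 1.9
```

move_arm(steps=[0,0,0,0.0009,-0.0004,0,0,0,0,0,0.0018,-0.0008,0,0,0,0,0,0.0018,-0.0008,0,0])

```text
time: 9.35
tool_pos: [0.5568, 0.2586, -0.0093]
ee_rot: [-3.142, 0.0, -0.433]
wrist_force: [-3.9, 1.8, 1.6]
width: 0.0006
finger_force: 2.3
```

move_arm(steps=[0,0,0,0.0009,-0.0004,0,0,0,0,0,0.0009,-0.0004,0,0])

```text
time: 9.55
tool_pos: [0.5579, 0.2581, -0.0093]
ee_rot: [-3.142, 0.0, -0.433]
wrist_force: [-2.0, 2.6, 2.1]
width: 0.0005
finger_force: 2.2
```

move_arm(steps=[0,0,0,0.0009,-0.0004,0,0,0,0,0,0.0009,-0.0004,0,0])

```text
time: 9.75
tool_pos: [0.5589, 0.2575, -0.0093]
ee_rot: [-3.142, -0.0, -0.433]
wrist_force: [-3.0, 2.4, 4.0]
width: 0.0003
finger_force: 2.2
```

move_arm(steps=[0,0,0,0.0009,-0.0004,0,0,0,0,0,0.0009,-0.0004,0,0])

```text
time: 9.95
tool_pos: [0.559, 0.2575, -0.0092]
ee_rot: [3.141, 0.002, -0.433]
wrist_force: [-4.7, 3.6, 4.1]
width: 0.0003
finger_force: 3.2
```

move_arm(steps=[0,0,0,0.0009,-0.0004,0,0,0,0,0,0.0009,-0.0004,0,0])

```text
time: 10.15
tool_pos: [0.559, 0.2575, -0.0093]
ee_rot: [3.141, 0.004, -0.433]
wrist_force: [-8.4, 3.4, 4.6]
width: 0.0003
finger_force: 4.2
```

Contact is firm at gauge x = −9.8 mm, matching the 10 mm half finger, at 9 N. I'll repeat along the row at 16 mm spacing.

move_arm(steps=[0,0,0,-0.0154,0.0072,0,0,0,0,0,-0.0308,0.0143,0,0,0,0,0,-0.0375,-0.0002,0,0,0,0,0,-0.0285,-0.0044,0,0,0,0,0,-0.0193,-0.0087,0,0,0,0,0,-0.0126,-0.0118,0,0,0,0,0,-0.0094,-0.0132,0,0,0,0,0,-0.0067,-0.0145,0,0,0,0,0,-0.0067,-0.0145,0,0,0,0,0,-0.0067,-0.0145,0,0])

```text
time: 11.15
tool_pos: [0.5522, 0.2432, -0.0094]
ee_rot: [3.141, 0.004, -0.433]
wrist_force: [-6.5, 2.4, 3.9]
width: 0.0006
finger_force: 3.5
```

move_arm(steps=[0,0,0,-0.0154,0.0072,0,0,0,0,0,-0.0308,0.0143,0,0,0,0,0,-0.0375,-0.0002,0,0,0,0,0,-0.0285,-0.0044,0,0,0,0,0,-0.0193,-0.0087,0,0,0,0,0,-0.0126,-0.0118,0,0,0,0,0,-0.0094,-0.0132,0,0,0,0,0,-0.0067,-0.0145,0,0,0,0,0,-0.0067,-0.0145,0,0,0,0,0,-0.0067,-0.0145,0,0])

```text
time: 12.15
tool_pos: [0.5454, 0.2286, -0.0095]
ee_rot: [3.141, 0.005, -0.433]
wrist_force: [-7.6, 1.4, 4.1]
width: 0.0004
finger_force: 3.7
```

move_arm(steps=[0,0,0,-0.0154,0.0072,0,0,0,0,0,-0.0308,0.0143,0,0,0,0,0,-0.0375,-0.0002,0,0,0,0,0,-0.0285,-0.0044,0,0,0,0,0,-0.0193,-0.0087,0,0,0,0,0,-0.0126,-0.0118,0,0,0,0,0,-0.0094,-0.0132,0,0,0,0,0,-0.0067,-0.0145,0,0,0,0,0,-0.0067,-0.0145,0,0,0,0,0,-0.0067,-0.0145,0,0])

```text
time: 13.15
tool_pos: [0.5389, 0.2139, -0.0096]
ee_rot: [3.14, 0.004, -0.433]
wrist_force: [-6.9, 1.6, 3.0]
width: 0.0008
finger_force: 3.5
```

move_arm(steps=[0,0,0,-0.0154,0.0072,0,0,0,0,0,-0.0308,0.0143,0,0,0,0,0,-0.0375,-0.0002,0,0,0,0,0,-0.0285,-0.0044,0,0,0,0,0,-0.0193,-0.0087,0,0,0,0,0,-0.0126,-0.0118,0,0,0,0,0,-0.0094,-0.0132,0,0,0,0,0,-0.0067,-0.0145,0,0,0,0,0,-0.0067,-0.0145,0,0,0,0,0,-0.0067,-0.0145,0,0])

```text
time: 14.15
tool_pos: [0.5321, 0.1993, -0.0095]
ee_rot: [3.14, 0.005, -0.433]
wrist_force: [-8.4, 0.7, 3.9]
width: 0.0003
finger_force: 3.6
```

move_arm(steps=[0,0,0,-0.0154,0.0072,0,0,0,0,0,-0.0308,0.0143,0,0,0,0,0,-0.0375,-0.0002,0,0,0,0,0,-0.0285,-0.0044,0,0,0,0,0,-0.0193,-0.0087,0,0,0,0,0,-0.0126,-0.0118,0,0,0,0,0,-0.0094,-0.0132,0,0,0,0,0,-0.0067,-0.0145,0,0,0,0,0,-0.0067,-0.0145,0,0,0,0,0,-0.0067,-0.0145,0,0])

```text
time: 15.15
tool_pos: [0.5256, 0.185, -0.0093]
ee_rot: [3.141, 0.004, -0.433]
wrist_force: [-6.5, 2.4, 4.5]
width: 0.0005
finger_force: 3.3
```

move_arm(steps=[0,0,0,-0.0154,0.0072,0,0,0,0,0,-0.0308,0.0143,0,0,0,0,0,-0.0375,-0.0002,0,0,0,0,0,-0.0285,-0.0044,0,0,0,0,0,-0.0193,-0.0087,0,0,0,0,0,-0.0126,-0.0118,0,0,0,0,0,-0.0094,-0.0132,0,0,0,0,0,-0.0067,-0.0145,0,0,0,0,0,-0.0067,-0.0145,0,0,0,0,0,-0.0067,-0.0145,0,0])

```text
time: 16.15
tool_pos: [0.5188, 0.1705, -0.0094]
ee_rot: [3.141, 0.004, -0.433]
wrist_force: [-5.2, 1.3, 4.5]
width: 0.0003
finger_force: 2.8
```

move_arm(steps=[0,0,0,-0.018,0.0085,0,0,0,0,0,-0.036,0.017,0,0,0,0,0,-0.036,0.017,0.045,0,0,0,0,-0.036,0.017,0.09,0,0,0,0,-0.036,0.017,0.13,0,0,0,0,-0.036,0.017,0.13,0,0,0,0,-0.036,0.017,0.13,0])

```text
time: 16.85
tool_pos: [0.4856, 0.1869, 0.122]
ee_rot: [-3.14, -0.003, -0.433]
wrist_force: [0.6, -0.4, -0.5]
width: 0.0008
finger_force: 0.0
```

Run:
```python
from h import *
print(get_obs()["tool_pos"])
p,d=snapshot("wrist"); x=np.array([np.cos(-.435),np.sin(-.435)]);y=np.array([-x[1],x[0]]);O=np.array([.5474,.2093])
us=[proj("wrist",[*(O+x*a/1000+y*b/1000),.02]) for a in(-30,50) for b in(-112,75)]; us=np.array(us); print(us)
(u0,v0),(u1,v1)=us.min(0).astype(int),us.max(0).astype(int); f=780/(u1-u0)
cv2.imwrite("pics/w5.png",cv2.resize(bgr(p)[v0:v1,u0:u1],None,fx=f,fy=f,interpolation=cv2.INTER_CUBIC))
g=cv2.cvtColor(p,cv2.COLOR_RGB2GRAY)
for yy in range(-100,69,8):
    print(yy,[int(cv2.getRectSubPix(g,(1,1),proj("wrist",[*(O+x*xx/1000+y*yy/1000),.021]))[0,0]) for xx in range(-12,6)])
for n,z in(("lever_tip",.055),("lever_hinge",.0305)):
    for s in spot_point("wrist",n)[:1]: P=atz("wrist",s["uv"],z); print(n,s["uv"],s["score"],P,np.array([x,y])@(P[:2]-O))
```

```text
[0.4856326  0.18689302 0.12197541]
[[397.61524285 221.48719621]
 [176.89120733 222.06913613]
 [400.26347507 124.27228506]
 [172.7344156  128.29356705]]
-100 [123, 126, 126, 129, 128, 129, 128, 129, 128, 128, 134, 91, 32, 31, 32, 32, 33, 33]
-92 [122, 124, 126, 128, 129, 128, 129, 128, 128, 128, 134, 93, 30, 34, 32, 34, 29, 39]
-84 [122, 124, 126, 127, 129, 127, 129, 128, 127, 128, 133, 94, 51, 60, 61, 60, 60, 61]
-76 [123, 124, 127, 129, 129, 132, 173, 201, 193, 208, 215, 159, 55, 59, 62, 61, 61, 61]
-68 [123, 122, 123, 125, 143, 202, 206, 206, 204, 203, 211, 155, 57, 61, 61, 62, 62, 62]
-60 [134, 182, 204, 200, 201, 202, 202, 201, 200, 199, 208, 151, 60, 63, 64, 57, 82, 153]
-52 [117, 158, 194, 195, 196, 197, 197, 196, 195, 196, 200, 146, 65, 69, 70, 71, 70, 70]
-44 [116, 147, 183, 191, 190, 191, 191, 190, 190, 191, 195, 143, 72, 74, 76, 76, 75, 75]
-36 [175, 188, 188, 188, 188, 190, 189, 189, 190, 190, 193, 141, 74, 77, 80, 78, 78, 78]
-28 [187, 187, 190, 191, 190, 193, 191, 192, 192, 191, 197, 142, 72, 76, 77, 76, 76, 76]
-20 [191, 193, 193, 194, 195, 194, 196, 198, 196, 196, 203,
[... 481 characters left out ...]
7, 198, 201, 203, 202, 204, 203, 204, 206, 216, 141, 52, 54, 55, 58, 57, 56]
36 [194, 194, 196, 199, 200, 202, 204, 203, 204, 205, 217, 124, 52, 53, 55, 57, 57, 57]
44 [195, 194, 197, 199, 201, 202, 205, 204, 204, 207, 213, 108, 49, 56, 56, 56, 57, 56]
52 [196, 195, 195, 198, 199, 202, 204, 203, 204, 207, 209, 133, 52, 53, 57, 56, 55, 56]
60 [196, 195, 195, 197, 200, 201, 202, 203, 204, 206, 219, 127, 50, 53, 53, 49, 61, 91]
68 [196, 195, 194, 196, 198, 199, 201, 203, 202, 204, 209, 108, 47, 48, 53, 53, 55, 56]
lever_tip [506.6, 297.3] 0.69 [0.38291551 0.06016647 0.055     ] [-0.08631963 -0.2045602 ]
lever_hinge [350.4, 160.2] 0.81 [0.53552593 0.13661542 0.0305    ] [ 0.0198618  -0.07091933]
```

View pics/w5.png

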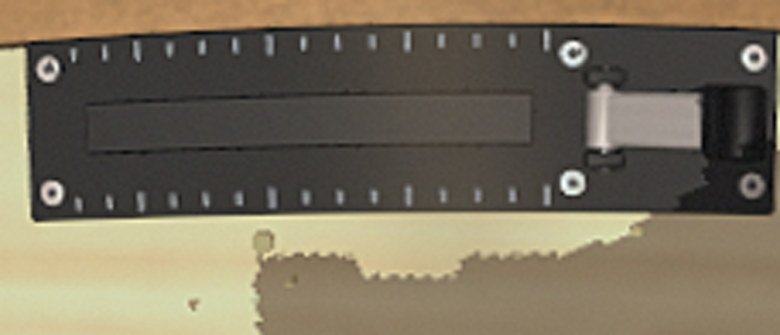

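All the leaves are flush along the front edge (crop y≈215), and the lever pad stands at crop (735,120), about gauge y −96. Next I'll press the lever at gauge (22, −97).

move_arm(steps=[0,0,0,0.0205,-0.0375,0,0,0,0,0,0.0409,-0.0749,0,0,0,0,0,0.0409,-0.0749,-0.03,0,0,0,0,0.0409,-0.0749,-0.06,0,0,0,0,0.0409,-0.0749,-0.06,0])

```text
time: 17.5
tool_pos: [0.5203, 0.1108, 0.0538]
ee_rot: [3.134, 0.012, -0.434]
wrist_force: [-0.2, 0.1, -0.9]
width: 0.0002
finger_force: 0.0
```

Run:
```python
from h import *
o=get_obs();print(o["tool_pos"])
x=np.array([np.cos(-.435),np.sin(-.435)]);y=np.array([-x[1],x[0]]);O=np.array([.5474,.2093]);print(np.array([x,y])@(o["tool_pos"][:2]-O))
p,d=snapshot("scene"); u,v=map(int,proj("scene",[.5265,.112,.05])); print(u,v)
cv2.imwrite("pics/s4.png",cv2.resize(bgr(p)[v-60:v+50,u-80:u+70],None,fx=5,fy=5))
```

```text
[0.52033273 0.11078563 0.05380327]
[ 0.01696849 -0.10074616]
318 233
```

View pics/s4.png

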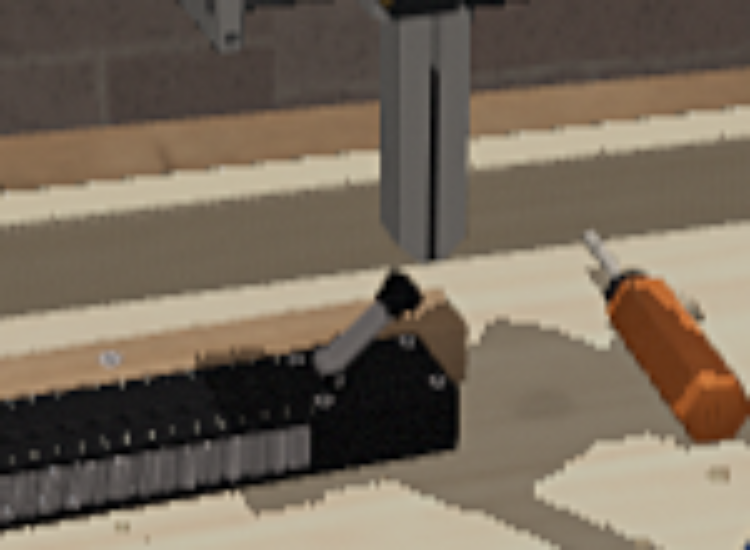

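The seam is slightly outboard of the pad (pad 400,290; finger 430,260), and the arm was still settling. I'll shift 6 mm inward before coming down, then drift outward as the lever flattens.

move_arm(steps=[0,0,0,0.0025,0.0054,0,0,0,0,0,0.0025,0.0054,0,0,0,0,0,0.0025,0.0054,-0.01,0,0,0,0,0.0025,0.0054,-0.02,0,0,0,0,0.0025,0.0054,-0.025,0,0,0,0,0.0025,0.0054,-0.03,0,0,0,0,0.0025,0.0054,-0.03,0])

```text
time: 18.25
tool_pos: [0.5272, 0.1172, 0.0297]
ee_rot: [3.141, 0.001, -0.433]
wrist_force: [-0.2, -0.2, -0.8]
width: 0.0004
finger_force: 0.0
```

Run:
```python
from h import *
o=get_obs();print(o["tool_pos"])
x=np.array([np.cos(-.435),np.sin(-.435)]);y=np.array([-x[1],x[0]]);O=np.array([.5474,.2093]);print(np.array([x,y])@(o["tool_pos"][:2]-O))
p,d=snapshot("scene"); u,v=map(int,proj("scene",[.5265,.112,.05])); print(u,v)
cv2.imwrite("pics/s5.png",cv2.resize(bgr(p)[v-60:v+50,u-80:u+70],None,fx=5,fy=5))
```

```text
[0.52723681 0.11719841 0.02972769]
[ 0.02052718 -0.09202115]
318 233
```

View pics/s5.png

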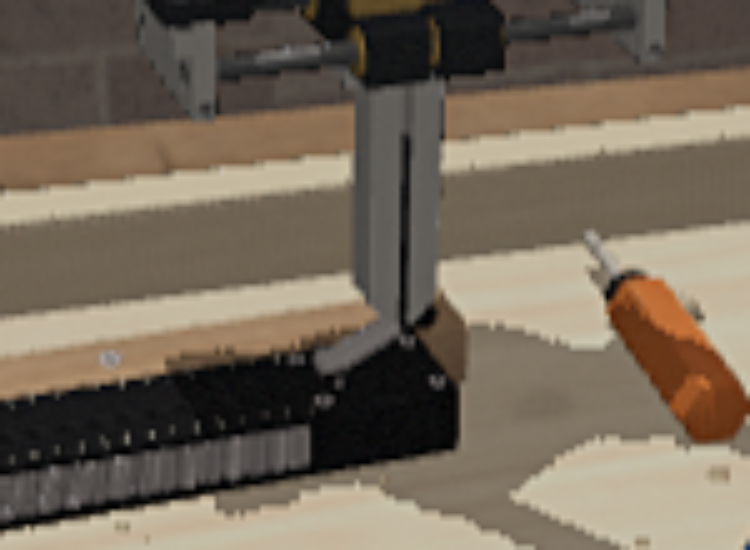

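The lever is already bending down under the tip (crop 405,320), with its pad at (428,318). I'll continue down with an outward drift.

move_arm(steps=[0,0,0,0,0,-0.003,0,0,0,0,-0.001,-0.0022,-0.006,0,0,0,0,-0.002,-0.0044,-0.009,0,0,0,0,-0.003,-0.0065,-0.012,0,0,0,0,-0.0034,-0.0073,-0.014,0,0,0,0,-0.0034,-0.0073,-0.014,0])

```text
time: 18.9
tool_pos: [0.5245, 0.1101, 0.0165]
ee_rot: [-3.141, -0.0, -0.433]
wrist_force: [1.2, 2.6, -0.1]
width: 0.0002
finger_force: 1.0
```

move_arm(steps=[0,0,0,0,0,-0.001,0,0,0,0,0,0,-0.002,0,0,0,0,0,0,-0.002,0])

```text
time: 19.2
tool_pos: [0.5246, 0.11, 0.0157]
ee_rot: [-3.141, -0.0, -0.433]
wrist_force: [-0.1, 2.1, 5.7]
width: 0.0002
finger_force: 2.3
```

move_arm(steps=[0,0,0,0,0,-0.001,0,0,0,0,0,0,-0.002,0,0,0,0,0,0,-0.002,0,0,0,0,0,0,-0.002,0])

```text
time: 19.6
tool_pos: [0.5247, 0.11, 0.0154]
ee_rot: [-3.141, -0.001, -0.433]
wrist_force: [-3.2, 0.8, 12.8]
width: 0.0007
finger_force: 6.0
```

move_arm(steps=[0,0,0,0,0,0.02,0,0,0,0,0,0,0.06,0,0,0,0,0,0,0.1,0,0,0,0,-0.03,0.014,0.12,0,0,0,0,-0.05,0.024,0.12,0,0,0,0,-0.05,0.024,0.12,0,0,0,0,-0.05,0.024,0.12,0])

```text
time: 20.3
tool_pos: [0.474, 0.1334, 0.1321]
ee_rot: [3.14, 0.0, -0.433]
wrist_force: [0.9, 0.3, -0.6]
width: 0.0
finger_force: 0.0
```

Run:
```python
from h import *
x=np.array([np.cos(-.435),np.sin(-.435)]);y=np.array([-x[1],x[0]]);O=np.array([.5474,.2093])
p,d=snapshot("wrist"); g=cv2.cvtColor(p,cv2.COLOR_RGB2GRAY); m,R,t=w2c("wrist")
for yy in(-60,-52,-20,20,52,60):
    print(yy,[int(cv2.getRectSubPix(g,(1,1),proj("wrist",[*(O+x*xx/1000+y*yy/1000),.021]))[0,0]) for xx in range(-8,6)])
for yy in range(-112,-66,4):
    u,v=np.round(proj("wrist",[*(O+x*.022+y*yy/1000),.036])).astype(int); o,r=ray("wrist",u,v); P=o+r*d[v,u]/(r@R[2]); print(yy,"z",round(P[2]*1000,1),end="; ")
p,d=snapshot("scene"); u,v=300,250
cv2.imwrite("pics/s6.png",cv2.resize(bgr(p)[190:310,210:360],None,fx=5,fy=5))
```

```text
-60 [118, 119, 119, 120, 122, 120, 120, 123, 103, 63, 60, 60, 95, 176]
-52 [117, 119, 119, 120, 122, 122, 120, 121, 102, 53, 58, 61, 60, 61]
-20 [188, 190, 193, 192, 192, 193, 195, 199, 172, 90, 39, 51, 52, 49]
20 [189, 191, 192, 192, 193, 194, 196, 201, 176, 84, 35, 43, 41, 41]
52 [185, 188, 189, 191, 193, 194, 194, 201, 193, 62, 32, 60, 87, 79]
60 [185, 186, 188, 190, 191, 193, 194, 196, 181, 53, 32, 36, 37, 67]
-112 z 0.0; -108 z 35.0; -104 z 36.3; -100 z 34.0; -96 z 32.8; -92 z 33.6; -88 z 32.6; -84 z 32.6; -80 z 32.4; -76 z 33.6; -72 z 33.3; -68 z 35.1;
```

View pics/s6.png

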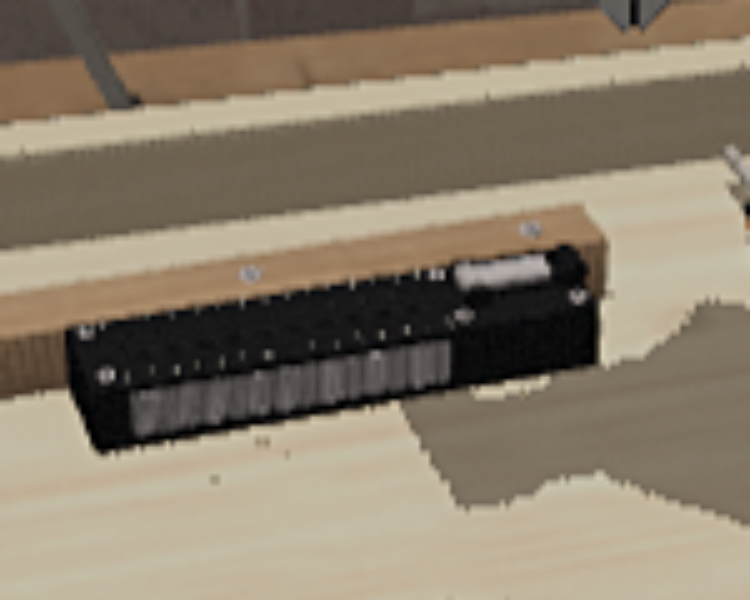

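The leaves are flush, the lever is flat (pad top measures 36 mm), the gauge is against the stop, and the arm is clear. Handing in.

```bash
python3 -c "
from bench import *
print(close_job())"
```

```text
the job is handed in; nothing more can be done
None
```

All 14 leaves are pressed flush and the locking lever is down flat. The gauge is still against the stop, the other tools were not touched, and the job was handed in at about 20 s without a result being reported back.

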